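# Pass a rack of ground pins through the spark gate

## Task

Press the long treadle down with one fingertip to raise the spark gate, and keep it held down while another finger pushes the rack along the chute by its upright push plate. Push until the whole body of the rack is past the gate, then let go so the gate drops shut behind it. The gate must not touch the rack, the rack is only slid, never lifted or tipped, and the other things on the bench are left where they are.

Things in the scene. Friction and masses are not known exactly. Their poses are not given: they have to be found in the camera images.
- chute: Fixed straight open-topped chute. Origin: on the bench top, on the chute's middle line, right under the gate blade. x: the way the rack must travel (roughly towards the robot's left), y: left of travel, the treadle side (robot's side), z up. Floor top at z=4, from x=-285 to +115; channel 70 wide inside, walls 5 thick, tops at z=30. End stop at x=+105, top z=40.
- shaft (a point): Point of the chute on the gate's fixed shaft, above the blade: chute frame x=0, y=37.5, z=62. The shaft, 10 thick, runs along the chute's x from x=-283 to +5, over the left wall, on two posts 10 square with tops at z=66, at x=-278 and x=-30.
- gate (a joint): Spring-closed gate on the shaft, rad: 0 shut, 0.85 fully raised (hard stop); from about 0.45 on the blade clears the rack. Blade: 4 thick plate at chute x=0, from y=+17 to -29, lower edge 37 above the bench when shut, so the rack's flat tongue is free beneath it. Pressing the treadle down anywhere along its length raises the gate; let go, it springs shut.
- treadle (a point): Middle of the treadle's top face, 38 out from the shaft; moves with the gate. Treadle: ribbed flat plate 4 thick on the shaft, outside the left wall, chute x from -270 to -50, reaching 54 out. Slopes up outwards 0.35 rad when shut, level at joint 0.35, down 0.35 at 0.7. This point is at z=77 shut, z=51 at 0.7. Takes 2 to 5 N here; a fingertip can slide along it.
- rack: Loose aluminium rack with six short steel pins, about 0.45 kg, on the chute floor between the walls (2 play each side). Origin: centre of the underside of its body; x to its nose (the travel), z up. Body 80 long (x -40 to +40), 66 wide, end plates 43 high. A flat tongue 66 wide, 6 thick runs back to x=-120, with an upright push plate at its end; the tongue may stay under the shut gate.
- rack_nose (a point): Foremost point of the rack's body, at its underside, middle of the width. It starts 15 to 55 before the gate.
- rack_tail (a point): Rear end of the rack's body (front of the tongue), at its underside, middle of the width. It must get past the gate; the end stop lets it go at most 25 past.
- push_plate (a point): On the rear face of the upright push plate, middle of its width, 55 above the rack's underside. The plate is 50 wide, 6 thick, its top 72 above the rack's underside (z=76). Push here towards the nose.
- oil_can: Bystander: dark steel can, 56 across, 80 high, on the far side of the chute, past the gate; origin at its base.
- wrench: Bystander: open-ended wrench lying flat on the bench along the far side of the chute; origin under its middle.
- parts_bowl: Bystander: shallow steel bowl, 90 across, 35 high, on the treadle side, past the gate; origin at its base.
Mind the look-alikes: they are no part of the job. Of the things like the rack, leave any that is red; of the rest the smaller one is meant.

How it is judged:
By the outcome, as a careful person would: the job done as asked, in the order asked, and still so for the second after the job is handed in, with the robot touching nothing.
It also fails if it takes over 43 s, if anything falls off the work surface, if the arm or the gripper's body presses on something with over 40 N, if the wrist force passes 120 N, or if a joint passes its speed limit or range.

## Robot

A 6-joint arm with a two-finger parallel gripper is mounted at the origin on the work surface. World frame = base frame: x ahead of the robot, y to its left, z up, the work surface at z = 0. Lengths are in m, angles in rad, forces in N, time in s.
With the tool pointing down it reaches from about 0.225 to 0.725 m from the base axis. Payload 3.1 kg.
Tool frame: the origin (TCP) lies at the very end of the fingers, on their centre line; the grasp point (between the pads) lies 19 mm behind it; z points along the fingers, y is the line along which they close (so a half turn about z gives the same grasp; the last joint's range is limited). The gripper opens to 85 mm and grips with 20 to 120 N. Pads are 22 mm wide; open, the fingers measure 114 mm over their backs; the gripper's body (76 mm by 85 mm) begins 54 mm behind the grasp point. The pads swing forward as they close: fully open they stand 13 mm farther back than shut.
Start: joints at [1.078, 0.048, 0.099, 1.622, 0, 1.443], TCP at [0.187, 0.49, 0.231] pointing down, gripper open.
Joint ranges: [-2.91, 2.91], [-0.99, 1.94], [-1.21, 1.42], [-2.12, 2.29], [-1.49, 1.47], [-3.14, 3.14]. Speed limits (rad/s): [2.79, 2.79, 3.14, 3.14, 3.14, 3.14].

## Interface

Orientations are given as [roll, pitch, yaw] about the fixed x, y, z axes, in that order (R = Rz(yaw) Ry(pitch) Rx(roll)).
In Python, from bench import * gives the robot as it stands. The module is installed in compiled form; this text tells all that it offers.
- The arm moves only by the shell command python3 -m crank 'ROWS' [FORCE]. ROWS is JSON, a list that holds one entry, the list of rows, each a list of 7 numbers: the turn, a rotation vector about the tool's x, y, z in units of 5 degrees (1.0 is 5 degrees), then the shift along the tool's x, y, z in cm, then the closure, from -1 (fully open) to 1 (shut). A call has 1 to 5 rows; each row shifts and turns the commanded pose from where the row before left it, along the tool's axes as they then stand; what a row does not reach is not made up. A row lasts 1/12 s, in which the tool goes at most 41.7 mm and 7.16 degrees, less where a joint would pass 70% of its speed; a pose out of reach is approached as far as the arm can. A call with a gripper value outside its range is refused whole. The fingers move at their own pace and stop on an object; FORCE is the grip in N (left out, the last holds). Time passes only in rows, so rows that do not move let the fingers close. It gives the time, the measured TCP pose, the force, the opening and the grip force at its end, in the units of the state.
- get_obs(): the state, without advancing time (a new reading comes with each control period).
- capture(name): name is "scene" or "side" or "wrist"; returns (picture, depth): 400x640x3 uint8, blue, green, red; 400x640 float32, m along the optical axis (not along the pixel's ray), 0 where there is no reading.
- get_calibration(name): a dict with "mtx" (3x3 intrinsics, pixels), "R" (3x3) and "t" (3): a world point X has camera coordinates R X + t; the wrist camera has in their place "T_tool_cam" (4x4, takes a point from camera to tool coordinates, whose origin is the TCP and whose axes are the flange's). Camera axes: x right, y down, z forward; pixel columns grow to the right and rows downward; lengths in m; the calibration is good to about 2 mm. A picture is of the moment at which its call begins: read the wrist's pose just before it. get_calibration takes no time and is no camera call.
- close_job(): hands the job in; it is judged then, once.
Trained networks look in the newest picture that a camera, given by its name, has taken for a name from the list of things; names that differ only in an ending like _2 or _b are one class to them, and where a whole thing is asked for, a point or a joint stands for the part that bears it (a point fixed in the world has none). Each returns a list of dicts, best first, with "score" (0 to 1); they miss things now and then, are a little off and sometimes report something else, mostly with a low value. They report only what shows in the picture. A call takes as long as a camera call. They do not tell look-alikes from the thing itself.
- search_frame(camera, target): "centre" ([x, y, z] in m, in the coordinates of the camera as it stood for that picture, good to about 4 mm: the middle of the surface that is visible of it).
The state is a dict: "t": time; "joints": joint angles; "joint_vel": joint speeds; "effort": joint torques, N m; "position": TCP position; "tcp_rot": TCP orientation; "force": force on the tool from outside, world axes, zero at the start; "moment": the same for the moment, N m; "gripper_width": finger opening in m; "grip_force": force on a finger pad.
Only numpy, scipy, OpenCV 4.12 (cv2) and the standard library are available. Lean on these libraries where they do the work, as an engineer would, in place of code of your own. Each camera call takes 0.05 s, during which the arm holds its last target. There are 200 camera calls.

## Working session

There is one attempt and no reset: what is moved stays moved. The work goes in short steps, Python scripts to look and compute and a shell command to move; the robot and the scene stay as the last step left them, time stands still between calls to the robot, and variables do not carry over. Pictures are saved under pics/ and viewed, at most 10 in all, crops included, and the job is handed in when it is done.

```bash
mkdir -p pics; ls
python3 - <<'E'
from bench import *
import cv2,numpy as np
for n in("scene","side"):
    p,d=capture(n);cv2.imwrite(f"pics/{n}0.png",p);np.save(f"pics/{n}0.npy",d)
    c=get_calibration(n);R=np.array(c["R"]);t=np.array(c["t"])
    print(n,"cam pos",(-R.T@t).round(3))
    for g in("rack","gate","treadle","push_plate","rack_nose","rack_tail","shaft","chute","oil_can","wrench","parts_bowl"):
        try:
            for r in search_frame(n,g)[:4]:
                q=np.array(r["centre"]);u=c["mtx"]@q;print(g,round(r["score"],2),(R.T@(q-t)).round(3),(u[:2]/u[2]).round())
        except Exception as e: print(g,e)
o=get_obs();print({k:np.round(o[k],3) for k in o})
E
```

```text
pics
scene cam pos [ 1.127 -0.271  0.673]
rack 0.94 [ 0.551 -0.058  0.024] [235. 250.]
rack 0.82 [0.467 0.322 0.025] [357. 168.]
gate 0.95 [ 0.504 -0.123  0.067] [192. 234.]
gate 0.48 [ 0.546 -0.054  0.025] [235. 247.]
treadle 0.87 [ 0.501 -0.128  0.07 ] [188. 232.]
push_plate 0.71 [0.771 0.148 0.015] [383. 281.]
push_plate 0.69 [0.471 0.322 0.027] [358. 168.]
push_plate 0.57 [ 0.552 -0.057  0.026] [235. 249.]
rack_nose 0.97 [ 0.551 -0.056  0.026] [236. 248.]
rack_nose 0.7 [0.768 0.147 0.016] [382. 280.]
rack_nose 0.61 [0.47  0.318 0.022] [356. 170.]
rack_tail 0.94 [ 0.549 -0.055  0.024] [235. 249.]
rack_tail 0.76 [0.77  0.146 0.011] [382. 282.]
rack_tail 0.64 [0.47  0.323 0.027] [358. 168.]
shaft 0.9 [ 0.532 -0.123  0.027] [200. 256.]
shaft 0.4 [ 0.55  -0.056  0.025] [235. 249.]
chute 0.64 [ 0.53 -0.12  0.03] [201. 254.]
oil_can 0.78 [0.623 0.117 0.062] [327. 224.]
wrench 0.82 [ 0.656 -0.08   0.005] [250. 296.]
wrench 0.55 [ 0.551 -0.056  0.026] [236. 249.]
parts_bowl 0.84 [0.343 0.084 0.016] [250. 177.]
side cam pos [ 0.506 -0.552  0.513]
rack 0.86 [ 0.548 -0.054  0.035] [327. 283.
[... 685 characters left out ...]
6  0.039] [316. 335.]
chute 0.77 [ 0.525 -0.152  0.044] [316. 330.]
oil_can 0.83 [0.6   0.105 0.054] [349. 214.]
wrench 0.89 [ 0.652 -0.088  0.006] [396. 310.]
parts_bowl 0.84 [0.354 0.094 0.02 ] [215. 238.]
{'t': np.float64(1.2), 'joints': array([1.078, 0.048, 0.099, 1.622, 0.   , 1.443]), 'joint_vel': array([-0.001,  0.   , -0.001,  0.002,  0.001, -0.001]), 'effort': array([ 0.0000e+00, -3.3866e+01,  3.2016e+01,  2.0000e-03,  0.0000e+00,
        0.0000e+00]), 'position': array([0.187, 0.49 , 0.231]), 'tcp_rot': array([ 3.142, -0.   ,  2.777]), 'force': array([-0.31 ,  0.9  ,  0.682]), 'moment': array([0.035, 0.031, 0.027]), 'grip_force': np.float64(0.0), 'gripper_width': np.float64(0.085)}
```

View pictures.

View pics/scene0.png

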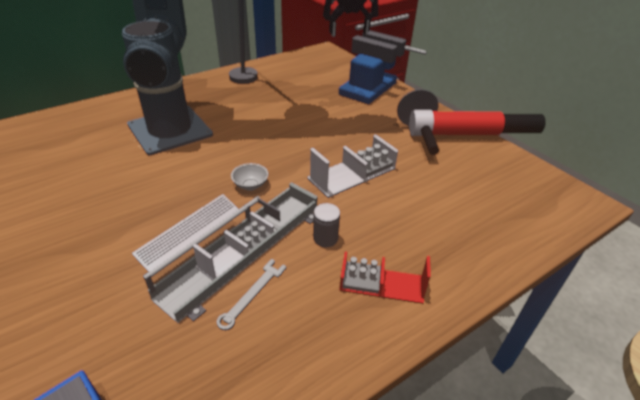

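View pics/side0.png

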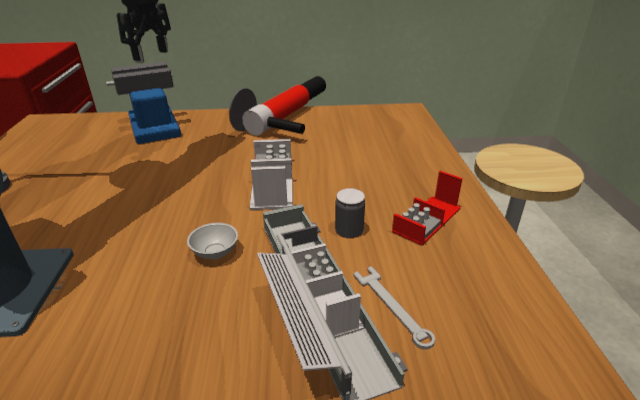

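```bash
cat > fit.py <<'E'
import numpy as np,cv2
from scipy.optimize import least_squares
from bench import *
def cloud(n,d,bgr=None):
    c=get_calibration(n);v,u=np.nonzero(d>0);z=d[v,u]
    q=np.linalg.inv(c["mtx"])@np.vstack([u*z,v*z,z]);R=np.array(c["R"])
    return (R.T@(q-np.array(c["t"]).reshape(3,1))).T,u,v
def box(p,lo,hi):
    lo=np.array(lo);hi=np.array(hi);q=np.abs(p-(lo+hi)/2)-(hi-lo)/2
    return np.linalg.norm(np.maximum(q,0),axis=1)+np.minimum(q.max(1),0)
def sdf(p,s,g=0.):   # p in chute mm, s = rack origin x
    L=[box(p,a,b) for a,b in [((-285,-40,0),(115,40,4)),((-285,35,0),(115,40,30)),((-285,-40,0),(115,-35,30)),((105,-40,0),(115,40,40)),
     ((-283,32.5,57),(5,42.5,67)),((-283,32.5,0),(-273,42.5,66)),((-35,32.5,0),(-25,42.5,66))]]
    a=.35-g;q=p-[0,37.5,62];t=np.c_[q[:,0],q[:,1]*np.cos(a)+q[:,2]*np.sin(a),-q[:,1]*np.sin(a)+q[:,2]*np.cos(a)]
    L.append(box(t,(-270,0,-2),(-50,54,2)))
    L.append(box(p,(-2,-29,37),(2,17,62)))
    r=p-[s,0,4]
    L+=[box(r,(-120,-33,0),(40,33,6)),box(r,(-120,-25,0),(-114,25,72)),box(r,(-40,-33,0),(-36,33,43)),box(r,(36,-33,0),(40,33,43)),box(r,(-36,-28,0),(36,28,28))]
    return np.min(np.abs(L),axis=0)
def tochute(P,x):
    c,s=np.cos(x[2]),np.sin(x[2]);D=P-[x[0],x[1],0]
    return np.c_[D[:,0]*c+D[:,1]*s,-D[:,0]*s+D[:,1]*c,D[:,2]]*1000
def toworld(q,x):
    c,s=np.cos(x[2]),np.sin(x[2]);q=np.atleast_2d(q)/1000
    return np.c_[x[0]+q[:,0]*c-q[:,1]*s,x[1]+q[:,0]*s+q[:,1]*c,q[:,2]]
def inside(q): return (q[:,0]>-300)&(q[:,0]<130)&(q[:,1]>-46)&(q[:,1]<95)&(q[:,2]>7)&(q[:,2]<90)
def fit(P,x0,g=0.,it=4):
    x=np.array(x0,float)
    for _ in range(it):
        S=P[inside(tochute(P,x))];
        f=lambda y:np.minimum(sdf(tochute(S-[0,0,y[4]/1000],y),y[3],g),12)
        r=least_squares(f,x,loss="soft_l1",f_scale=2,x_scale=[.005,.005,.02,5,2],diff_step=1e-4);x=r.x
    return x,np.median(f(x)),len(S)
E
cat > a.py <<'E'
from fit import *
for ns in (["scene"],["side"],["scene","side"]):
    P=np.vstack([cloud(n,np.load(f"pics/{n}0.npy"))[0] for n in ns])
    best=None
    for yaw in (1.5,1.7,1.3):
      for s in (-60,-90):
        d=np.array([np.cos(yaw),np.sin(yaw)]);o=np.array([.548,-.055])-d*s/1000
        r=fit(P,[*o,yaw,s,0.])
        if best is None or r[1]<best[1]: best=r
    print(ns,best[0].round(4),best[1:])
x=best[0]
for n in ("scene","side"):
    p=cv2.imread(f"pics/{n}0.png");c=get_calibration(n);s=x[3]
    def pr(q):
        w=toworld(q,x);return cv2.projectPoints(w,cv2.Rodrigues(np.array(c["R"]))[0],np.array(c["t"],float),np.array(c["mtx"]),None)[0].reshape(-1,2)
    k=4 if n=="scene" else 3;p=cv2.resize(p,None,fx=k,fy=k,interpolation=cv2.INTER_CUBIC)
    for q,col in [([(-285,-40,30),(115,-40,30),(115,40,30),(-285,40,30)],(0,255,0)),([(s-120,-25,4),(s-120,25,4),(s-120,25,76),(s-120,-25,76)],(0,0,255)),
      ([(s+40,-33,4),(s+40,33,4),(s+40,33,47),(s+40,-33,47)],(255,0,0)),([(s-40,-33,4),(s-40,33,4),(s-40,33,47),(s-40,-33,47)],(255,255,0)),([(0,-29,37),(0,17,37),(0,17,60),(0,-29,60)],(255,0,255)),
      ([(-270,37.5,64),(-50,37.5,64),(-50,88.2,82.5),(-270,88.2,82.5)],(0,255,255))]:
        cv2.polylines(p,[(pr(q)*k).astype(int)],True,col,1)
    m=pr([(-285,40,0),(115,-40,60),(-285,-40,0),(115,40,40),(-200,90,80)])*k;a=np.maximum(m.min(0)-40,0).astype(int);b=(m.max(0)+40).astype(int)
    cv2.imwrite(f"pics/{n}_fit.png",p[a[1]:b[1],a[0]:b[0]][:600,:800])
E
python3 a.py
```

```text
['scene'] [ 5.12100e-01  4.61000e-02  1.86720e+00 -6.36928e+01  3.55330e+00] (np.float64(0.836392965306815), 8463)
['side'] [ 5.0740e-01  4.3900e-02  1.8685e+00 -6.8607e+01  5.5831e+00] (np.float64(0.8425621482942454), 10968)
['scene', 'side'] [ 5.11900e-01  4.55000e-02  1.86660e+00 -6.37759e+01  3.97660e+00] (np.float64(0.7834385427777537), 19426)
```

View pics/side_fit.png

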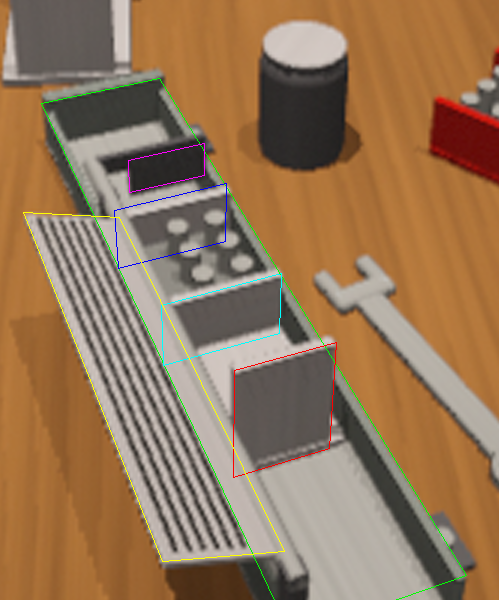

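View pics/scene_fit.png

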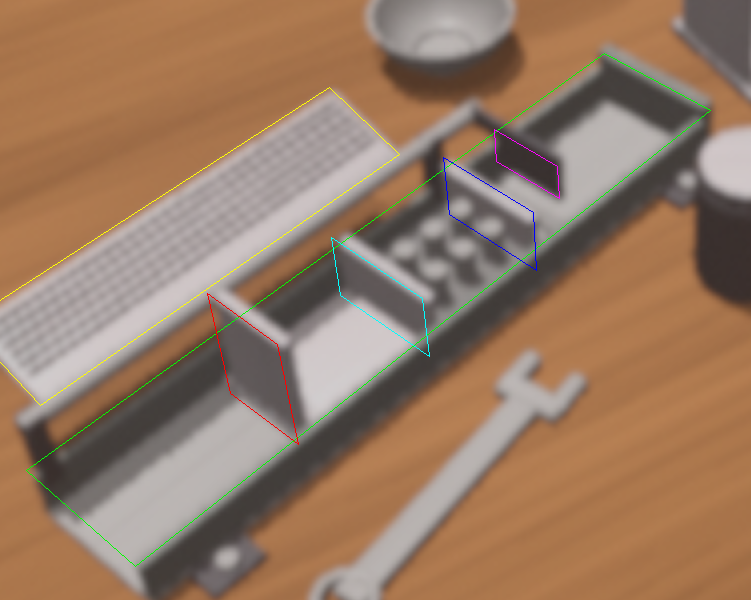

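In the side picture the non-red candidates are the rack in the chute at (327,283) and a bigger one on the bench at (271,187). The red one is at (430,214). The crop confirms that the small grey rack in the chute, with its nose just short of the dark blade, is the one meant. The model fits to within a few mm. I'll turn the tool to align it with the chute first.

```bash
python3 -m crank '[[[0,0,1.3,0,0,0,-1],[0,0,1.3,0,0,0,-1],[0,0,1.3,0,0,0,-1],[0,0,1.3,0,0,0,-1],[0,0,1.3,0,0,0,-1]]]'; python3 -m crank '[[[0,0,1.3,0,0,0,-1],[0,0,1.3,0,0,0,-1],[0,0,1.33,0,0,0,-1],[0,0,0,-2,0.5,0,-1],[0,0,0,-3.5,0.7,0,-1]]]'
python3 - <<'E'
from fit import *
print(get_calibration("wrist")["T_tool_cam"].round(3),get_calibration("wrist")["mtx"])
for n in("scene","side"):
    P,_,_=cloud(n,np.load(f"pics/{n}0.npy"))
    q=tochute(P,[.512,.0455,1.867]);m=(abs(q[:,0]+80)<250)&(abs(q[:,1])<200)&(abs(q[:,2])<12)&(abs(q[:,1])>60)
    print(n,np.median(q[m,2]),np.linalg.lstsq(np.c_[q[m,:2],np.ones(m.sum())],q[m,2],rcond=None)[0])
E
```

```text
t: 1.62
position: [0.1873, 0.4904, 0.2313]
tcp_rot: [-3.142, 0.0, 2.204]
force: [0.0, -0.1, 1.1]
gripper_width: 0.0853
grip_force: 0.0
t: 2.03
position: [0.2142, 0.4427, 0.2308]
tcp_rot: [-3.141, -0.001, 1.87]
force: [0.9, -1.0, -0.2]
gripper_width: 0.0857
grip_force: 0.0
[[-0.001 -0.964 -0.267  0.068]
 [ 1.    -0.001 -0.001  0.   ]
 [ 0.001 -0.267  0.964 -0.143]
 [ 0.     0.     0.     1.   ]] [[329.6179367    0.         315.14403962]
 [  0.         329.6179367  199.59630856]
 [  0.           0.           1.        ]]
scene -1.2539555004078577 [-5.78940394e-04 -1.29110967e-04 -1.01780541e+00]
side -0.39493875565410785 [ 0.00065184 -0.00194996 -0.00405874]
```

```bash
python3 -m crank '[[[0,0,0,-3.9,0.8,0,-1],[0,0,0,-4,0.8,0,-1],[0,0,0,-4,0.8,0,-1],[0,0,0,-4,0.8,0,-1],[0,0,0,-4,0.8,0,-1]]]'>/dev/null; python3 -m crank '[[[0,0,0,-4,0.8,0,-1],[0,0,0,-4,0.8,0,-1],[0,0,0,-4,0.8,0,-1],[0,0,0,-4,0.8,0,-1],[0,0,0,-4,0.8,0,-1]]]'; python3 -m crank '[[[0,0,0,-4,0.8,0,-1],[0,0,0,-4,0.8,0,-1],[0,0,0,-4,0.8,0,-0.5],[0,0,0,-4,0.8,0,-0.5],[0,0,0,-3,0.8,0,-0.5]]]'; python3 -m crank '[[[0,0,0,0,0,0,-0.5],[0,0,0,0,0,0,-0.5],[0,0,0,0,0,0,-0.5]]]'
cat > w.py <<'E'
from fit import *
from scipy.spatial.transform import Rotation as Ro
def wcloud(tag):
    o=get_obs();p,d=capture("wrist");cv2.imwrite(f"pics/{tag}.png",p)
    c=get_calibration("wrist");v,u=np.nonzero((d>0.05));z=d[v,u]
    q=np.linalg.inv(c["mtx"])@np.vstack([u*z,v*z,z]);T=np.array(c["T_tool_cam"])
    R=Ro.from_euler("xyz",o["tcp_rot"]).as_matrix()
    return (R@(T[:3,:3]@q+T[:3,3:])+np.array(o["position"]).reshape(3,1)).T,o
E
python3 - <<'E'
from w import *
P,o=wcloud("w1");np.save("pics/w1.npy",P)
print(o["position"],o["gripper_width"])
q=tochute(P,[.512,.0455,1.867]);m=(abs(q[:,2])<12)&(abs(q[:,1])>60);print("bench",np.median(q[m,2]),m.sum())
for zb in (0,4):
    print(*fit(P[::6],[.512,.0455,1.867,-64,zb]))
E
```

```text
t: 2.87
position: [0.4083, 0.081, 0.2317]
tcp_rot: [3.14, 0.0, 1.866]
force: [1.1, 0.9, 0.8]
gripper_width: 0.0854
grip_force: 0.0
t: 3.28
position: [0.5022, -0.0903, 0.2312]
tcp_rot: [3.141, 0.001, 1.864]
force: [0.4, 0.3, 0.0]
gripper_width: 0.0639
grip_force: 0.0
t: 3.53
position: [0.5009, -0.0867, 0.2312]
tcp_rot: [-3.141, -0.001, 1.866]
force: [0.8, 0.1, 0.8]
gripper_width: 0.0641
grip_force: 0.0
[ 0.50088554 -0.08670756  0.23118956] 0.06410168265210926
bench 0.4231629677434179 153059
[ 5.11446403e-01  4.62312476e-02  1.86723808e+00 -6.35886028e+01
  3.87433199e-01] 0.5617218905031085 4460
[ 5.10024353e-01  4.58968669e-02  1.85359937e+00 -6.36543290e+01
  6.59089544e+00] 0.9075453232152544 4460
```

View pics/w1.png

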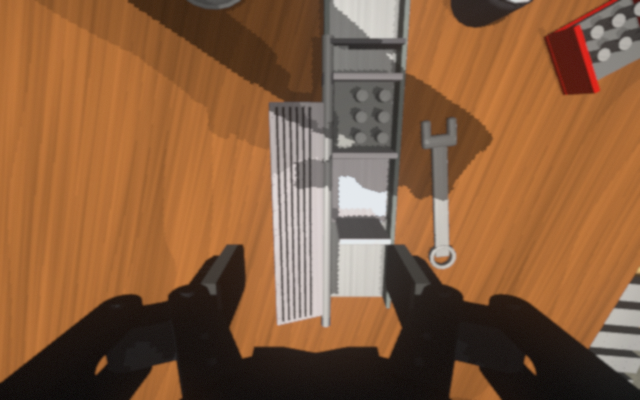

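```bash
python3 -m crank '[[[0,0,0,-3.5,0.7,0,-0.5],[0,0,0,-3.5,0.7,0,-0.5],[0,0,0,-1.5,0,2,-0.5],[0,0,0,0,0,3,-0.5],[0,0,0,0,0,3,-0.5]]]'; python3 -m crank '[[[0,0,0,0,0,0,-0.5]]]'
python3 - <<'E'
from w import *
P=np.load("pics/w1.npy");q=tochute(P,[.5115,.0462,1.867])-[-124,49,231.2]
m=(q[:,2]>-60);f=q[m];print(m.sum(),np.percentile(f[:,2],[0,.5,1,2,5,10]))
for sg in(1,-1):
    g=f[(sg*f[:,1]>15)&(f[:,2]<25)];print(len(g),g.min(0),g.max(0));b=g[g[:,2]<g[:,2].min()+6];print(b.min(0),b.max(0))
o=get_obs();print(tochute(np.array([o["position"]]),[.5115,.0462,1.867]),o["force"],o["t"])
E
```

```text
t: 4.0
position: [0.5407, -0.1642, 0.1522]
tcp_rot: [3.138, 0.002, 1.867]
force: [-0.1, 0.1, 0.3]
gripper_width: 0.0641
grip_force: 0.0
t: 4.08
position: [0.5344, -0.1609, 0.1436]
tcp_rot: [-3.131, -0.01, 1.868]
force: [-1.6, 0.1, -1.9]
gripper_width: 0.0639
grip_force: 0.0
49054 [ 5.5692243  11.36152584 14.30329945 18.85773611 30.27492789 45.89824442]
860 [-10.71900447  31.24230017   5.5692243 ] [12.45278718 45.45989796 24.98542043]
[-9.99554787 31.41615553  5.5692243 ] [11.90307963 38.21546545 11.55203436]
868 [-11.0420534  -46.03924159   5.98780338] [ 12.30786267 -32.01377148  24.99712386]
[ -9.63476283 -38.81703661   5.98780338] [ 12.16251784 -32.1281191   11.9559926 ]
[[-204.7798231    38.51948813  143.56917101]] [-1.5988575   0.12196793 -1.89747122] 4.0833
```

```bash
python3 -m crank '[[[0,0,0,-0.3,0,1.8,-0.5],[0,0,0,0,0,1.8,-0.5],[0,0,0,0,0,1.8,-0.5],[0,0,0,0,0,0,-0.5],[0,0,0,0,0,0,-0.5]]]'; python3 -c "
from w import *
o=get_obs();print(tochute(np.array([o['position']]),[.5115,.0462,1.867]))"
```

```text
t: 4.5
position: [0.5401, -0.1659, 0.0982]
tcp_rot: [-3.141, -0.0, 1.868]
force: [1.0, 0.1, 0.5]
gripper_width: 0.0639
grip_force: 0.0
[[-211.22876332   34.58292899   98.21709874]]
```

```bash
python3 -m crank '[[[0,0,0,0,-0.3,1,-0.5],[0,0,0,0,0,1,-0.5],[0,0,0,0,0,0.8,-0.5],[0,0,0,0,0,0.7,-0.5],[0,0,0,0,0,0.6,-0.5]]]';python3 -m crank '[[[0,0,0,0,0,0.6,-0.5],[0,0,0,0,0,0.3,-0.5],[0,0,0,0,0,0,-0.5],[0,0,0,0,0,0,-0.5]]]'
python3 - <<'E'
from w import *
o=get_obs();print(tochute(np.array([o['position']]),[.5115,.0462,1.867]))
p,d=capture("scene");cv2.imwrite("pics/s2.png",cv2.resize(p[130:330,110:370],None,fx=3,fy=3,interpolation=cv2.INTER_CUBIC))
E
```

```text
t: 4.92
position: [0.5369, -0.1685, 0.056]
tcp_rot: [-3.14, 0.001, 1.866]
force: [-1.6, -0.3, 4.0]
gripper_width: 0.0639
grip_force: 2.1
t: 5.25
position: [0.5378, -0.1682, 0.0477]
tcp_rot: [3.141, 0.0, 1.867]
force: [-1.5, -0.4, 3.0]
gripper_width: 0.0642
grip_force: 2.1
[[-212.73394712   37.42610362   47.67313992]]
```

View pics/s2.png

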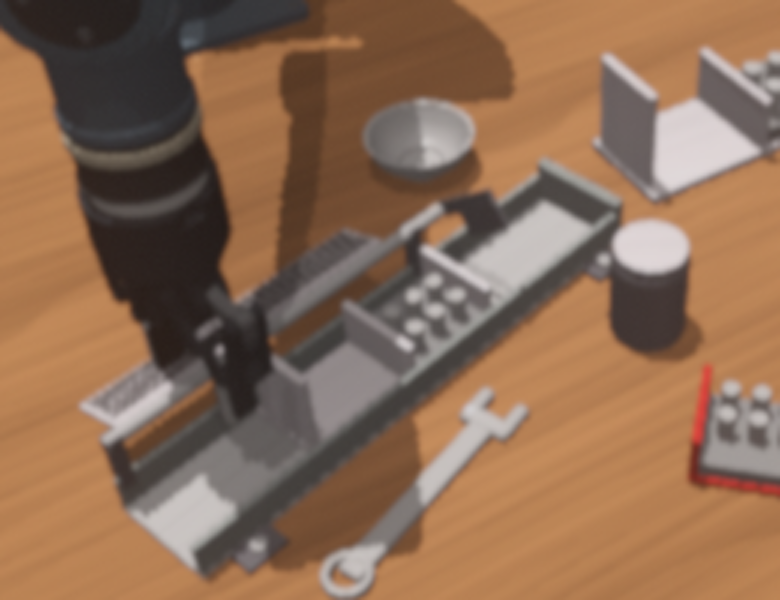

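```bash
python3 -m crank '[[[0,0,0,0.6,0,0,-0.5],[0,0,0,0.6,0,0,-0.5],[0,0,0,0.4,0,0,-0.5],[0,0,0,0.4,0,0,-0.5],[0,0,0,0.5,0,0,-0.5]]]';python3 -m crank '[[[0,0,0,0.6,0,0,-0.5],[0,0,0,0.7,0,0,-0.5],[0,0,0,0.7,0,0,-0.5],[0,0,0,0.7,0,0,-0.5],[0,0,0,0.7,0,0,-0.5]]]'; python3 -c "
from w import *
o=get_obs();print(tochute(np.array([o['position']]),[.5115,.0462,1.867]),o['force'])"
```

```text
t: 5.72
position: [0.5306, -0.1449, 0.0479]
tcp_rot: [3.141, 0.003, 1.866]
force: [-0.2, -4.7, 4.0]
gripper_width: 0.064
grip_force: 3.0
t: 6.13
position: [0.5206, -0.112, 0.0479]
tcp_rot: [3.141, 0.002, 1.866]
force: [0.9, -5.6, 4.1]
gripper_width: 0.0641
grip_force: 3.1
[[-153.94951586   37.46058976   47.85933287]] [ 0.86954367 -5.58709434  4.07548572]
```

```bash
python3 -m crank '[[[0,0,0,0.7,0,0,-0.5],[0,0,0,0.7,0,0,-0.5],[0,0,0,0.7,0,0,-0.5],[0,0,0,0.7,0,0,-0.5],[0,0,0,0.7,0,0,-0.5]]]';python3 -m crank '[[[0,0,0,0.6,0,0,-0.5],[0,0,0,0.6,0,0,-0.5],[0,0,0,0.5,0,0,-0.5],[0,0,0,0.3,0,0,-0.5],[0,0,0,0.2,0,0,-0.5]]]'; python3 -m crank '[[[0,0,0,0.1,0,0,-0.5],[0,0,0,0,0,0,-0.5]]]'
python3 - <<'E'
from w import *
x=[.5115,.0462,1.867];o=get_obs();print(tochute(np.array([o['position']]),x),o['force'],o['t'])
p,d=capture("scene");cv2.imwrite("pics/s3.png",cv2.resize(p[130:330,110:370],None,fx=3,fy=3,interpolation=cv2.INTER_CUBIC))
P=wcloud("w3")[0];q=tochute(P,x)
m=(abs(q[:,1])<30)&(q[:,2]>36)&(q[:,2]<50)&(q[:,0]>-60)&(q[:,0]<110);h,e=np.histogram(q[m,0],np.arange(-60,112,4));print({int(a):int(b) for a,b in zip(e,h) if b>20})
E
```

```text
t: 6.55
position: [0.5103, -0.0784, 0.0479]
tcp_rot: [3.141, 0.002, 1.866]
force: [-0.1, -5.6, 4.0]
gripper_width: 0.064
grip_force: 3.1
t: 6.97
position: [0.5039, -0.0572, 0.0478]
tcp_rot: [3.141, 0.002, 1.867]
force: [0.2, -5.5, 4.7]
gripper_width: 0.0641
grip_force: 3.2
t: 7.13
position: [0.5036, -0.0562, 0.0478]
tcp_rot: [3.141, 0.001, 1.867]
force: [0.8, -4.1, 3.8]
gripper_width: 0.0644
grip_force: 2.8
[[-95.6288765   37.46740182  47.79918831]] [ 0.84949102 -4.14439442  3.7594784 ] 7.1333
{-8: 288, -4: 1979, 0: 489}
```

View pics/s3.png

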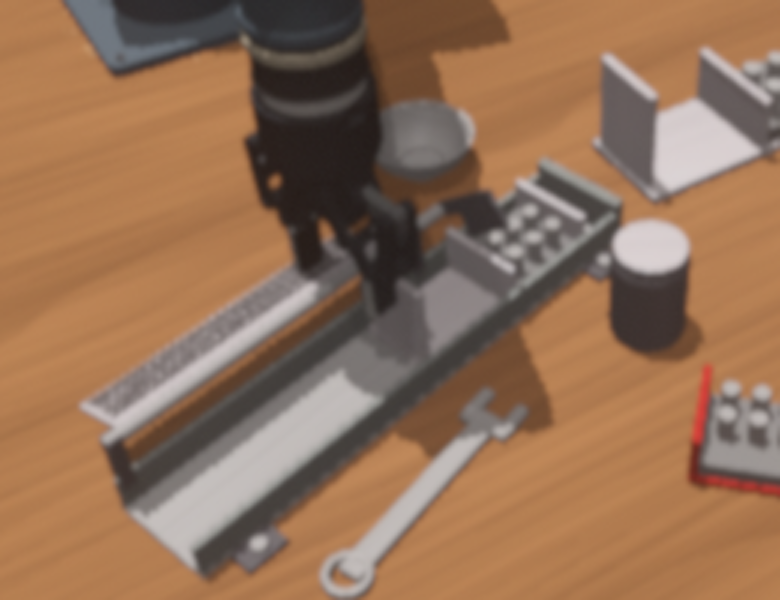

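Tail measured at about x = -5 (cloud peak -8 to 0, and -4 from the finger position), so I need about 19 mm more. The gate is still raised and the rack is straight in the chute.

```bash
python3 -m crank '[[[0,0,0,0.4,0,0,-0.5],[0,0,0,0.5,0,0,-0.5],[0,0,0,0.5,0,0,-0.5],[0,0,0,0.3,0,0,-0.5],[0,0,0,0.2,0,0,-0.5]]]'; python3 -m crank '[[[0,0,0,0,0,0,-0.5],[0,0,0,0,0,0,-0.5]]]'
python3 - <<'E'
from w import *
x=[.5115,.0462,1.867];o=get_obs();print(tochute(np.array([o['position']]),x),o['force'],o['t'])
P=wcloud("w4")[0];q=tochute(P,x)
m=(abs(q[:,1])<30)&(q[:,2]>36)&(q[:,2]<50)&(q[:,0]>-60)&(q[:,0]<110);h,e=np.histogram(q[m,0],np.arange(-60,112,3));print({int(a):int(b) for a,b in zip(e,h) if b>20})
m=(abs(q[:,1])<20)&(q[:,2]>15)&(q[:,2]<44)&(q[:,0]>-45)&(q[:,0]<60);h,e=np.histogram(q[m,0],np.arange(-45,62,3));print({int(a):int(b) for a,b in zip(e,h) if b>20})
E
```

```text
t: 7.65
position: [0.4979, -0.0381, 0.0477]
tcp_rot: [3.141, 0.002, 1.867]
force: [1.0, -4.9, 4.9]
gripper_width: 0.0642
grip_force: 3.2
t: 7.82
position: [0.4978, -0.0378, 0.0477]
tcp_rot: [3.141, 0.001, 1.867]
force: [-0.1, -4.0, 4.5]
gripper_width: 0.0641
grip_force: 2.8
[[-76.33574961  37.59872549  47.68299458]] [-0.12345598 -4.00895517  4.492128  ] 7.8167
{-60: 995, 12: 78, 15: 1694, 18: 1211, 21: 104, 27: 177, 30: 548, 33: 90}
{12: 28, 15: 886, 24: 148, 27: 890, 30: 919, 33: 513, 36: 334, 39: 39}
```

View pics/w4.png

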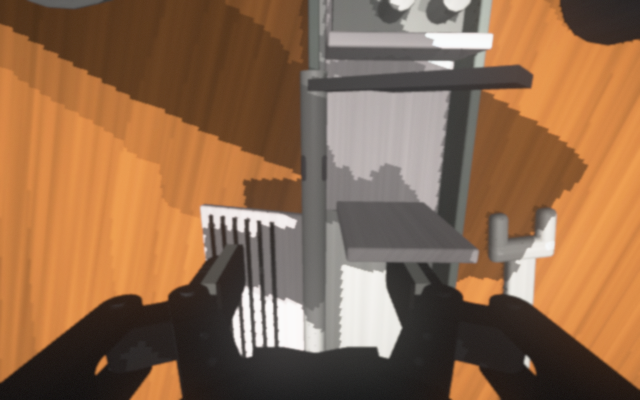

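Tail at about +15 mm: the tail plate (row 40) is clear of the raised blade (row 78). I'll back off the push plate first, then raise.

```bash
python3 -m crank '[[[0,0,0,-0.3,0,0,-0.5],[0,0,0,-0.5,0,0,-0.5],[0,0,0,-0.5,0,0,-0.5],[0,0,0,0,0,0,-0.5],[0,0,0,0,0,-0.5,-0.5]]]'; python3 -m crank '[[[0,0,0,0,0,-0.5,-0.5],[0,0,0,0,0,-0.6,-0.5],[0,0,0,0,0,-0.7,-0.5],[0,0,0,0,0,-0.8,-0.5],[0,0,0,0,0,-1,-0.5]]]'; python3 -m crank '[[[0,0,0,0,0,-3,-0.5],[0,0,0,0,0,-3.5,-0.5],[0,0,0,0,0,-3.5,-0.5],[0,0,0,0,0,-3,-0.5],[0,0,0,0,0,0,-0.5]]]'
python3 - <<'E'
from w import *
x=[.5115,.0462,1.867]
P,o=wcloud("w5");q=tochute(P,x);print(o["t"],o["position"],o["force"])
m=(abs(q[:,1])<28)&(q[:,2]>40)&(q[:,2]<52)&(q[:,0]>-30)&(q[:,0]<110);h,e=np.histogram(q[m,0],np.arange(-30,112,3));print({int(a):int(b) for a,b in zip(e,h) if b>10})
print(*fit(P[::6],[*x,55,.4]))
p,d=capture("scene");cv2.imwrite("pics/s5.png",cv2.resize(p[130:330,110:370],None,fx=3,fy=3,interpolation=cv2.INTER_CUBIC))
E
```

```text
t: 8.28
position: [0.5, -0.0504, 0.0507]
tcp_rot: [-3.138, -0.002, 1.866]
force: [-2.4, -0.5, 2.8]
gripper_width: 0.0642
grip_force: 1.7
t: 8.7
position: [0.5017, -0.0505, 0.0889]
tcp_rot: [3.142, 0.0, 1.867]
force: [0.4, 1.0, 0.7]
gripper_width: 0.0641
grip_force: 0.0
t: 9.12
position: [0.5053, -0.0513, 0.2271]
tcp_rot: [3.129, 0.007, 1.867]
force: [1.1, -0.3, 1.6]
gripper_width: 0.0638
grip_force: 0.0
9.1167 [ 0.50531993 -0.05129964  0.22710741] [ 1.10901844 -0.25531561  1.5698442 ]
{-3: 49, 15: 250, 18: 199, 21: 40, 27: 11, 30: 74, 33: 98, 36: 88, 39: 35, 48: 44, 51: 93, 54: 107, 57: 80}
[5.12165315e-01 4.61968802e-02 1.86343332e+00 5.65924246e+01
 3.68031171e-01] 0.6386782987833968 4329
```

View pics/s5.png

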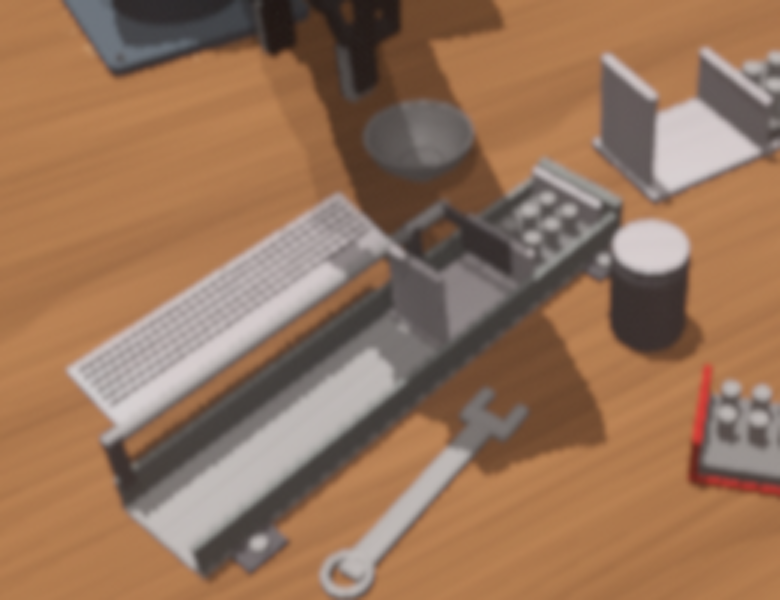

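The gate is shut again (blade at (480,240)) and the treadle has sprung back up. The rack body sits behind the blade with its tail about 16 mm past. The bowl, wrench and can haven't moved.

```bash
python3 -c "
from bench import *
print(close_job())"
```

```text
the job is handed in; nothing more can be done
None
```

The rack's whole body is past the gate, with its tail about 16 mm beyond the blade, the gate has dropped shut behind it, the other things on the bench look undisturbed, and the job was handed in at about 9 s of the 43 s allowed; no verdict came back.

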